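Shut a test cassette in the turnover holder and turn it over

ROBOT

A 6-joint arm with a two-finger parallel gripper is mounted at the origin on a cart in front of the work surface, level with it; the furniture and walls round the work are solid. World frame = base frame: x ahead of the robot, y to its left, z up, the work surface at z = 0. Lengths are in m, angles in degrees, forces in N, time in s.
With the tool pointing down it reaches from about 0.3 to 1 m from the base axis. Payload 5.1 kg.
Tool frame: the origin (TCP) lies at the very end of the fingers, on their centre line; the grasp point (between the pads) lies 19 mm behind it; x points along the fingers, z is the direction in which the jaws open and shut, and the axes are right-handed (so a half turn about x gives the same grasp; the last joint's range is limited). The gripper opens to 95 mm and grips with 3 to 60 N. Pads are 20 mm wide; open, the fingers measure 119 mm over their backs; the gripper's body (75 mm by 180 mm) begins 59 mm behind the grasp point.
Start: joints at [-75.321, 7.093, 94.555, -0, 78.352, -4.733], TCP at [0.216, -0.613, 0.215] pointing down, gripper open.
Joint ranges: [-149.61, 149.61], [-58.7, 133.49], [1.44, 155.28], [-77.14, 257.14], [18.33, 153.61], [-166.67, 166.67]. Speed limits (degrees/s): [147.25, 147.25, 180, 180, 180, 180].

INTERFACE

Orientations are given as [roll, pitch, yaw] about the fixed x, y, z axes, in that order (R = Rz(yaw) Ry(pitch) Rx(roll)).
In Python, from rig import r, eyes gives the robot as it stands.
- The arm moves only by the shell command python3 -m jog 'ROWS' [FORCE]. ROWS is text: rows parted by semicolons, each of 7 numbers parted by spaces: the finger opening in mm, from 0 to 95.1, then the shift along the world's x, y, z normalised to -1 to 1, where 1 is 0.2 m, then the turn, a rotation vector about the world's x, y, z normalised to -1 to 1, where 1 is 180 degrees. A call has 1 to 12 rows; each row is the pose to reach, as a shift and turn from the pose commanded when the call began, turning the shorter way round; what a row does not reach only later rows make up. A row lasts 1/8 s, in which the tool goes at most 62.5 mm and 10.7 degrees, less where a joint would pass 70% of its speed; a pose out of reach is approached as far as the arm can. A call with a number of a shift or a turn outside -1 to 1 is refused whole. A call with a gripper value outside its range is refused whole. The fingers move at their own pace and stop on an object; FORCE is the grip in N (left out, the last holds). Time passes only in rows, so rows that repeat a pose let the fingers close. It gives the time, the measured TCP pose, the force and the opening at its end, in the units of the state.
- r.read_state(): the state, without advancing time (a new reading comes with each control period).
- eyes.snapshot(name): name is "side" or "top" or "wrist"; returns (picture, depth): 384x512x3 uint8, blue, green, red; 384x512 float32, m along the optical axis (not along the pixel's ray), 0 where there is no reading.
- eyes.camera_params(name): a dict with "fx", "fy", "cx", "cy" (pixels), "k1" (the pictures are not rectified: a ray, as slopes to the right and down, at radius r is drawn at 1 + k1 r^2 times it, then the intrinsics apply), "R" (3x3) and "t" (3): a world point X has camera coordinates R X + t; the wrist camera has in their place "T_tool_cam" (4x4, takes a point from camera to tool coordinates, whose origin is the TCP and whose axes are the tool frame's). Camera axes: x right, y down, z forward; pixel columns grow to the right and rows downward; lengths in m; the calibration is good to about 2 mm. A picture is of the moment at which its call begins: read the wrist's pose just before it. camera_params takes no time and is no camera call.
- r.sign_off(): hands the job in, once; it reports no verdict.
The state is a dict: "time": time; "q": joint angles; "qd": joint speeds; "joint_efforts": joint torques, N m; "tool_pos": TCP position; "ee_rot": TCP orientation; "ft_force": force on the tool from outside, world axes, zero at the start; "wrist_torque": the same for the moment, N m; "opening": opening from 0.0 (shut) to 1.0 (fully open).
Only numpy, scipy, OpenCV 4.12 (cv2) and the standard library are available. Lean on these libraries where they do the work, as an engineer would, in place of code of your own. Each camera call takes 0.05 s, during which the arm holds its last target.

TASK

A test cassette lies in the open clamshell holder of the small turnover stand. Fold the holder's blue-framed lid fully shut over the cassette, then swing the whole holder right over by its orange bar until it rests upside down on the far side of the stand, so that the back of the cassette can be read. The cassette must stay shut inside; let go at the end.

Things in the scene. Friction and masses are not known exactly. Their poses are not given: they have to be found in the camera images.
- bar (a point): Middle of the holder's orange grip bar (12 mm thick, 64 mm clear between two white arms), at the robot's side, 55 mm up. At the start: x level, across the holder to the lid hinge, y along the bar, z up. Shell: white, 44 x 92 mm (x by y), 36 mm gap from the bar. Swivel axis: along y, 64 mm from the bar in +x, same height, between posts 114 mm apart, 66 mm high. Base plate 96 x 140 x 8 mm.
- holder_turn (a joint): Swing of the whole holder about its swivel axis, rad: 0 at the start, pi/2 with the bar straight above the swivel, pi fully over (bar at the far side, again 55 mm up, lid underneath). The bar goes over the top; stops at 0 and pi. Turns easily (0.02 N m friction); let go half-way it falls to the nearer stop.
- holder_lid (a joint): Lid, rad: 0 shut flat, starts open at 1.6 to 1.9 (upright or leaning away from the bar). Blue frame, clear window, 42 mm from hinge to free edge, 92 wide, 5 thick. Hinge along y, 20 mm beyond the swivel axis and 2 mm above it; shut, its top is 7 mm above that axis. Push its back over towards the bar, then press down near the free edge. Stiff (0.03 N m): stays where left, even upside down.
- cassette_mid (a point): Centre of the white test cassette, 70 x 21 x 5 mm, lying loose in the pocket of the open holder, its centre about on the swivel axis, long side along the bar. x along its length, z up.
Not all that is in view belongs to the job. What is shaped like the part that bears cassette_mid but brown is not meant.

How it is judged:
By the outcome, as a careful person would: the job done as asked, in the order asked, and still so for the second after the job is handed in, with the robot touching nothing.
It also fails if it takes over 50 s, if anything falls off the work surface, if the arm or the gripper's body presses on something with over 40 N, if the wrist force passes 120 N, or if a joint passes its speed limit or range.

## Working session

There is one attempt and no reset: what is moved stays moved. The work goes in short steps, Python scripts to look and compute and a shell command to move; the robot and the scene stay as the last step left them, time stands still between calls to the robot, and variables do not carry over. Pictures are saved under pics/ and viewed, and the job is handed in when it is done.

```bash
mkdir -p pics; ls; python3 - <<'E'
from rig import r,eyes
import cv2,numpy as np
s=r.read_state(); print(s)
for n in ("side","top"):
    p,d=eyes.snapshot(n); cv2.imwrite(f"pics/{n}0.png",p); np.save(f"pics/{n}0.npy",d)
    print(n,eyes.camera_params(n))
print(eyes.camera_params("wrist"))
E
```

```text
pics
{'time': 0.0, 'q': array([-7.53209579e+01,  7.13536690e+00,  9.46327400e+01, -1.52988901e-03,
        7.83513619e+01, -4.73571159e+00]), 'qd': array([-0.06058626,  0.01030532,  0.00338062, -0.03166651,  0.03781716,
       -0.01702236]), 'joint_efforts': array([-7.93867675e-04, -4.17601562e+01, -3.59933066e+01,  7.74356537e-02,
        4.91428014e-02, -1.83954617e-04]), 'tool_pos': array([ 0.21583385, -0.61244777,  0.21337976]), 'ee_rot': array([175.98254517,  89.88052176, 105.39760929]), 'ft_force': array([ 0.39860774, -0.28209517, -0.46813282]), 'wrist_torque': array([-0.00813143, -0.00641618, -0.03065959]), 'opening': 1.0023449958956132}
side {'fx': 388.84020548092894, 'fy': 388.84020548092894, 'cx': 256.24454335784566, 'cy': 192.65788405788197, 'k1': 0.038413790287056535, 'R': array([[-0.92610381, -0.37676235, -0.0195414 ],
       [-0.20120571,  0.5370642 , -0.81919369],
       [ 0.31913633, -0.75472656, -0.57318394]]), 't': array([0.48627503, 0.19860524, 0.67199393])}
top {'fx': 399.7731892219337, 'fy': 399.7731892219337, 'cx': 259.46202620945223, 'cy': 193.91989738664077, 'k1': -0.10866634240669358, 'R': array([[ 0.01653967, -0.99966194, -0.02006091],
       [-0.98699868, -0.01311546, -0.16019236],
       [ 0.1598751 ,  0.02244963, -0.98688194]]), 't': array([-0.05790901,  0.5452397 ,  0.82123556])}
{'fx': 293.5122394151356, 'fy': 293.5122394151356, 'cx': 254.81350465755804, 'cy': 188.31804913019977, 'k1': -0.07402388043336573, 'T_tool_cam': array([[ 1.20527786e-03, -2.39147847e-01,  9.70982417e-01,
        -1.70960609e-01],
       [-9.51644404e-04, -9.70982957e-01, -2.39146799e-01,
         6.65539507e-02],
       [ 9.99998821e-01, -6.35791641e-04, -1.39788798e-03,
        -7.80512956e-04],
       [ 0.00000000e+00,  0.00000000e+00,  0.00000000e+00,
         1.00000000e+00]])}
```

View pics/side0.png

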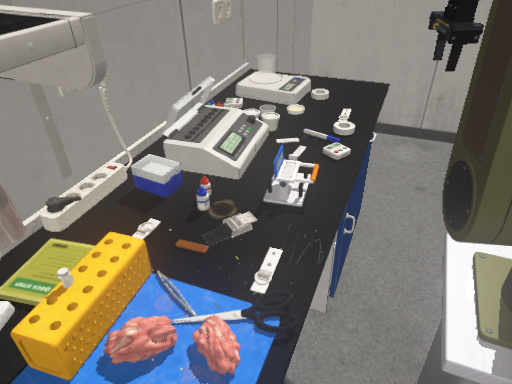

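View pics/top0.png

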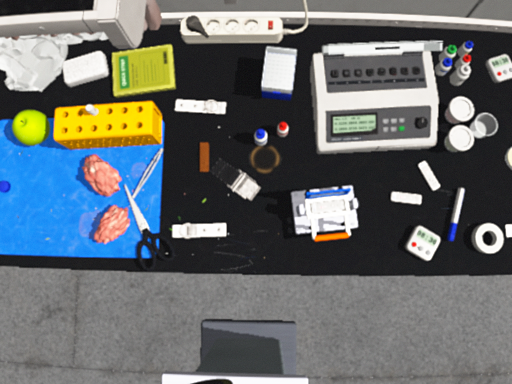

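The stand shows at top (325,212) and side (290,178), with the orange bar at top (331,237). Other cassette-like things, in top pixels: white at (200,230), (202,106), (406,198) and (429,175), and brown at (204,156). Only the one at (327,207) lies in the holder, so I choose that one and check it in a crop.

```bash
cat > h.py <<'E'
import numpy as np,cv2
from rig import r,eyes
def ray(cp,uv):
    xd=np.array([(uv[0]-cp["cx"])/cp["fx"],(uv[1]-cp["cy"])/cp["fy"]]);x=xd.copy()
    for _ in range(20): x=xd/(1+cp["k1"]*(x@x))
    return np.array([x[0],x[1],1.])
def on_plane(cp,uv,z,R=None,c=None):
    if R is None: R=cp["R"].T; c=-R@cp["t"]
    d=R@ray(cp,uv); return c+d*(z-c[2])/d[2]
def at_depth(cp,uv,dep):
    R=cp["R"].T; return R@(ray(cp,uv)*dep-cp["t"])
E
python3 - <<'E'
from h import *
a=cv2.imread("pics/top0.png")[170:260,270:380]; b=cv2.imread("pics/side0.png")[130:220,250:340]
cv2.imwrite("pics/crop0.png",np.hstack([cv2.resize(a,(440,360),interpolation=2),cv2.resize(b,(360,360),interpolation=2)]))
for n,z in (("top",.055),("side",.055)):
    im=cv2.imread(f"pics/{n}0.png");cp=eyes.camera_params(n);dep=np.load(f"pics/{n}0.npy")
    hsv=cv2.cvtColor(im,cv2.COLOR_BGR2HSV)
    m=cv2.inRange(hsv,(5,150,150),(20,255,255))
    k,l,st,ce=cv2.connectedComponentsWithStats(m)
    for i in range(1,k):
        if st[i,4]>25:
            pts=np.argwhere(l==i)[:,::-1].astype(np.float32)
            P=np.array([at_depth(cp,p,dep[int(p[1]),int(p[0])]) for p in pts])
            W=np.array([on_plane(cp,p,z) for p in pts]); c=W.mean(0)
            u,s_,v=np.linalg.svd(W-c,full_matrices=False)
            print(n,st[i],ce[i],"plane",c.round(4),"axis",v[0].round(3),np.ptp((W-c)@v[0]).round(4),np.ptp((W-c)@v[1]).round(4),"depthmed",np.median(P,0).round(4))
E
```

```text
top [ 78 108  14   8  50] [ 83.4  111.78] plane [0.7295 0.3568 0.055 ] axis [-0.277 -0.961  0.   ] 0.0332 0.0197 depthmed [0.7139 0.3361 0.0954]
top [ 55 134 106  15 839] [108.9272944  141.14183552] plane [0.6594 0.2897 0.055 ] axis [ 0.044 -0.999 -0.   ] 0.2462 0.0248 depthmed [0.6581 0.2871 0.0617]
top [201 143   7  28 189] [204.03703704 156.2962963 ] plane [0.6257 0.0722 0.055 ] axis [-0.999 -0.045  0.   ] 0.0612 0.0133 depthmed [0.6395 0.0805 0.0033]
top [314 232  36  10 205] [330.9902439  236.56585366] plane [ 0.4555 -0.2017  0.055 ] axis [-0.115  0.993 -0.   ] 0.0744 0.0129 depthmed [ 0.4558 -0.2011  0.058 ]
side [311 164   8  19  79] [314.56962025 172.20253165] plane [ 0.4558 -0.2078  0.055 ] axis [ 0.133 -0.991 -0.   ] 0.0835 0.0116 depthmed [ 0.4536 -0.1956  0.0608]
side [104 239   9   6  42] [107.9047619 241.4047619] plane [0.7612 0.1738 0.055 ] axis [-0.96   0.279 -0.   ] 0.0158 0.0154 depthmed [0.7236 0.2052 0.0948]
side [  11  240  140  139 5086] [ 88.03185214 321.61639796] plane [0.6673 0.3261 0.055 ] axis [-0.042 -0.999  0.   ] 0.2694 0.1427 depthmed [0.6566 0.3443 0.0
[... 859 characters left out ...]
 axis [ 0.079 -0.997  0.   ] 0.0397 0.0229 depthmed [0.7157 0.3344 0.0987]
side [ 82 285  11   9  64] [ 87.1875   288.859375] plane [0.7147 0.2813 0.055 ] axis [-0.779  0.628  0.   ] 0.017 0.0159 depthmed [0.6824 0.3037 0.0935]
side [ 67 302  11   9  71] [ 72.09859155 305.97183099] plane [0.7121 0.3177 0.055 ] axis [ 0.683 -0.73  -0.   ] 0.017 0.0147 depthmed [0.68   0.3372 0.093 ]
side [ 28 315  12   9  70] [ 33.94285714 318.68571429] plane [0.7493 0.3571 0.055 ] axis [-0.989  0.145 -0.   ] 0.0159 0.0151 depthmed [0.7142 0.3743 0.0941]
side [ 49 321  12   9  78] [ 55.01282051 324.97435897] plane [0.71   0.3545 0.055 ] axis [-0.968  0.252 -0.   ] 0.0171 0.0156 depthmed [0.6779 0.3712 0.0936]
```

View pics/crop0.png

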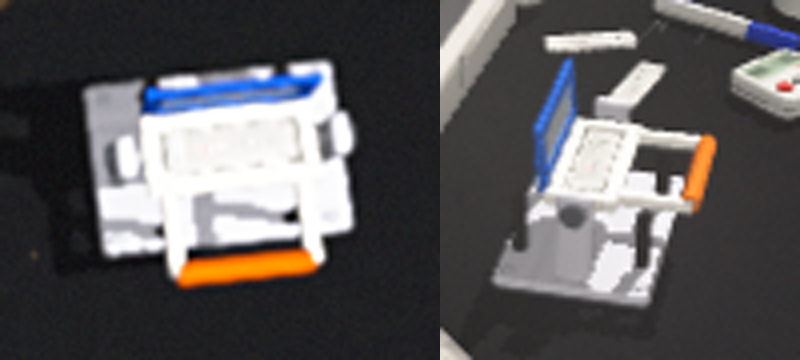

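The crop confirms it: a white cassette lies in the pocket, the blue lid stands upright on the far side and the bar is on the robot side. Next I work out the tool turn and the lid pose.

```bash
python3 - <<'E'
from h import *
from scipy.spatial.transform import Rotation as Ro
s=r.read_state(); R=Ro.from_euler('xyz',s["ee_rot"],degrees=True).as_matrix(); print("tool axes cols\n",R.round(3))
yaw=np.radians(7); ex=np.array([np.cos(yaw),np.sin(yaw),0]); ey=np.array([-ex[1],ex[0],0]); bar=np.array([.4555,-.2015,.055])
for sg in (1,-1):
    x=np.array([0,0,-1.]);z=sg*ex;y=np.cross(z,x)
    rv=Ro.from_matrix(np.c_[x,y,z]@R.T).as_rotvec(degrees=True); print(sg,rv.round(2),(rv/180).round(4))
for n in ("top","side"):
    im=cv2.imread(f"pics/{n}0.png");cp=eyes.camera_params(n);dep=np.load(f"pics/{n}0.npy")
    m=cv2.inRange(cv2.cvtColor(im,cv2.COLOR_BGR2HSV),(100,120,60),(125,255,255))
    P=[]
    for v,u in np.argwhere(m):
        if dep[v,u]>0:
            p=at_depth(cp,(u,v),dep[v,u])-bar
            if np.linalg.norm(p[:2])<.15 and p[2]>-.03: P.append([p@ex,p@ey,p[2]+.055])
    P=np.array(P); print(n,len(P),np.percentile(P,[2,50,98],axis=0).round(4))
    lo=P[P[:,2]<.07];hi=P[P[:,2]>.088]; print(lo.mean(0),hi.mean(0))
p=lambda a,b:(bar+a*ex+b*ey).round(4)
print("swivel",p(.064,0),"hinge",p(.084,0),"behind",p(.125,0),"ex",ex)
E
```

```text
tool axes cols
 [[-0.     0.943  0.332]
 [ 0.002  0.332 -0.943]
 [-1.     0.    -0.002]]
1 [-7.000e-02 -1.000e-01  7.759e+01] [-4.00e-04 -5.00e-04  4.31e-01]
-1 [-1.0000e-01  8.0000e-02 -1.0241e+02] [-6.00e-04  4.00e-04 -5.69e-01]
top 199 [[ 0.0861 -0.0428  0.045 ]
 [ 0.0889  0.0027  0.0937]
 [ 0.1018  0.0445  0.0997]]
[0.08847369 0.00089862 0.06283983] [0.09010108 0.00281951 0.0961478 ]
side 112 [[ 0.0839 -0.0437  0.0643]
 [ 0.0867  0.0117  0.095 ]
 [ 0.0913  0.0457  0.1007]]
[0.08490425 0.01072403 0.06619412] [0.08818234 0.00355332 0.09772727]
swivel [ 0.519  -0.1937  0.055 ] hinge [ 0.5389 -0.1913  0.055 ] behind [ 0.5796 -0.1863  0.055 ] ex [0.99254615 0.12186934 0.        ]
```

```bash
python3 -m jog '0 0.95 1 0 0 0 0.3;0 0.95 1 0 0 0 0.3;0 0.95 1 0 0 0 0.3;0 0.95 1 0 0 0 0.3;0 0.95 1 0 0 0 0.3;0 0.95 1 0 0 0 0.3;0 0.95 1 0 0 0 0.3;0 0.95 1 0 0 0 0.3' 20
```

```text
time: 1.1
tool_pos: [0.4052, -0.4139, 0.2144]
ee_rot: [178.8, 90.0, 162.0]
ft_force: [0.2, -0.3, -0.2]
opening: 0.217
```

```bash
python3 -m jog '0 0.9 1 0 0 0 0.131;0 0.9 1 0 0 0 0.131;0 0.9 1 0 0 0 0.131;0 0.9 1 0 0 0 0.131;0 0.9 1 0 0 0 0.131;0 0.9 1 0 0 0 0.131;0 0.9 1 0 0 0 0.131' 20
python3 - <<'E'
from h import *
from scipy.spatial.transform import Rotation as Ro
s=r.read_state();R=Ro.from_euler('xyz',s["ee_rot"],degrees=True).as_matrix();print(R.round(3),s["tool_pos"],s["q"].round(1))
p,d=eyes.snapshot("wrist");cv2.imwrite("pics/w1.png",p)
p,d=eyes.snapshot("side");cv2.imwrite("pics/s1.png",p)
E
```

```text
time: 1.98
tool_pos: [0.5851, -0.2147, 0.2145]
ee_rot: [-156.5, 90.0, -149.7]
ft_force: [0.2, -0.1, -0.7]
opening: 0.008
[[-0.001 -0.12   0.993]
 [-0.     0.993  0.12 ]
 [-1.    -0.    -0.001]] [ 0.58505559 -0.21467482  0.21450442] [-25.1   3.8  98.1  -0.   78.1 -31.9]
```

View pics/w1.png

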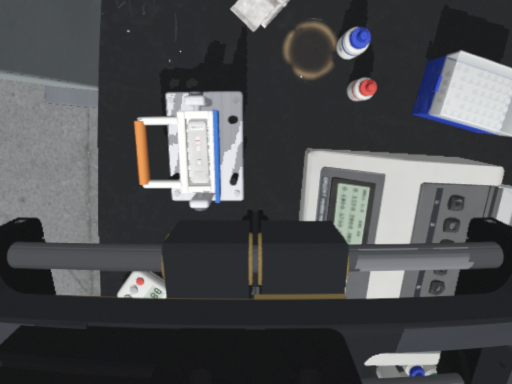

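View pics/s1.png

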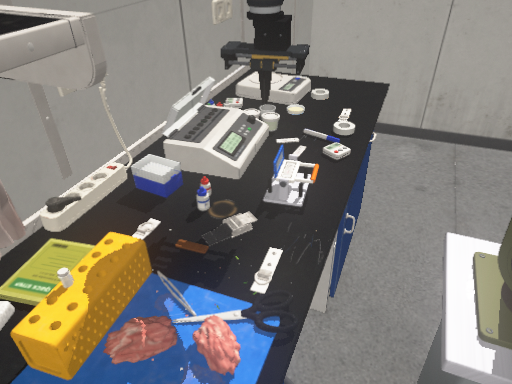

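```bash
python3 - <<'E'
from h import *
from scipy.spatial.transform import Rotation as Ro
s=r.read_state();R=Ro.from_euler('xyz',s["ee_rot"],degrees=True).as_matrix();t=s["tool_pos"]
cp=eyes.camera_params("wrist");T=cp["T_tool_cam"];Rc=R@T[:3,:3];c=t+R@T[:3,3]
im=cv2.imread("pics/w1.png");hsv=cv2.cvtColor(im,cv2.COLOR_BGR2HSV)
m=cv2.inRange(hsv,(5,150,120),(20,255,255));m[200:]=0;m[:,200:]=0
W=np.array([on_plane(cp,(u,v),.057,Rc,c) for v,u in np.argwhere(m)]);k=W.mean(0)
v=np.linalg.svd(W-k,full_matrices=False)[2][0];print("bar",k,v,np.ptp((W-k)@v),len(W))
m=cv2.inRange(hsv,(100,120,60),(125,255,255));m[210:]=0;m[:,:190]=0;m[:,240:]=0
W=np.array([on_plane(cp,(u,v),.097,Rc,c) for v,u in np.argwhere(m)]);print("lid",W.mean(0),W.min(0),W.max(0))
d=np.load("pics/top0.npy");ct=eyes.camera_params("top")
P=np.array([at_depth(ct,(u,v),d[v,u]) for v in range(60,240) for u in range(270,450) if d[v,u]>0])
for x0 in np.arange(.54,.8,.02):
    print(round(x0,2),[ (P[(abs(P[:,0]-x0-.01)<.01)&(abs(P[:,1]-y)<.01)][:,2].max(initial=0)).round(3) for y in np.arange(-.30,-.08,.02)])
E
```

```text
bar [ 0.45330764 -0.2011046   0.057     ] [-1.16178799e-01  9.93228315e-01 -2.94113160e-28] 0.07173725308783727 662
lid [ 0.54340667 -0.1895629   0.097     ] [ 0.5359918  -0.23808292  0.097     ] [ 0.55109128 -0.14578422  0.097     ]
0.54 [np.float64(0.003), np.float64(0.002), np.float64(0.011), np.float64(0.1), np.float64(0.1), np.float64(0.101), np.float64(0.1), np.float64(0.1), np.float64(0.1), np.float64(0.01), np.float64(0.002)]
0.56 [np.float64(0.002), np.float64(0.003), np.float64(0.009), np.float64(0.044), np.float64(0.046), np.float64(0.009), np.float64(0.01), np.float64(0.008), np.float64(0.007), np.float64(0.002), np.float64(0.004)]
0.58 [np.float64(0.003), np.float64(0.002), np.float64(0.002), np.float64(0.002), np.float64(0.004), np.float64(0.003), np.float64(0.003), np.float64(0.002), np.float64(0.002), np.float64(0.003), np.float64(0.002)]
0.6 [np.float64(0.001), np.float64(0.001), np.float64(0.001), np.float64(0.002), np.float64(0.002), np.float64(0.002), np.float64(0.003), np.float64(0.001), np.float64(0.003), np.float64(0.002), np.float64(0.001)]
0.62 [np.float64(0.
[... 1205 characters left out ...]
, np.float64(0.002), np.float64(0.003), np.float64(0.003)]
0.74 [np.float64(0.087), np.float64(0.087), np.float64(0.088), np.float64(0.087), np.float64(0.087), np.float64(0.087), np.float64(0.088), np.float64(0.085), np.float64(0.003), np.float64(0.003), np.float64(0.001)]
0.76 [np.float64(0.089), np.float64(0.089), np.float64(0.089), np.float64(0.09), np.float64(0.089), np.float64(0.091), np.float64(0.087), np.float64(0.083), np.float64(0.002), np.float64(0.064), np.float64(0.064)]
0.78 [np.float64(0.09), np.float64(0.089), np.float64(0.09), np.float64(0.091), np.float64(0.091), np.float64(0.091), np.float64(0.086), np.float64(0.086), np.float64(0.002), np.float64(0.068), np.float64(0.068)]
```

The wrist view agrees: the bar is at (0.454,-0.201), yaw about 6.7°, and the lid's top edge is near x 0.543. Next I lower the closed fingers behind the lid.

```bash
python3 -m jog '0 0 0.145 0 0 0 0;0 0 0.145 -0.3 0 0 0;0 0 0.145 -0.5 0 0 0;0 0 0.145 -0.65 0 0 0;0 0 0.145 -0.65 0 0 0' 20
python3 - <<'E'
from h import *
p,d=eyes.snapshot("side");cv2.imwrite("pics/s2.png",cv2.resize(p[110:230,220:380],(800,600)))
E
```

```text
time: 2.7
tool_pos: [0.5832, -0.1843, 0.0816]
ee_rot: [152.2, 89.6, 159.0]
ft_force: [-1.2, 1.1, 0.1]
opening: 0.006
```

View pics/s2.png

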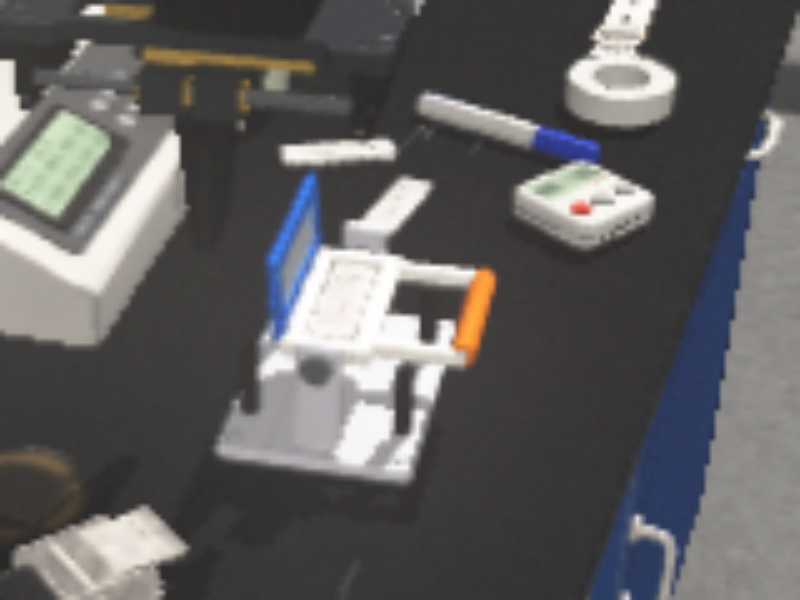

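The dark fingers at (210,200) stand clear behind the lid. Now the push.

```bash
python3 -m jog '0 -0.05 -0.006 0 0 0 0;0 -0.09 -0.011 0 0 0 0;0 -0.12 -0.015 0 0 0 0;0 -0.15 -0.018 0 0 0 0;0 -0.18 -0.022 0 0 0 0;0 -0.21 -0.026 0 0 0 0;0 -0.24 -0.03 0 0 0 0;0 -0.27 -0.033 0 0 0 0;0 -0.3 -0.036 0 0 0 0;0 -0.34 -0.041 0 0 0 0;0 -0.38 -0.046 0 0 0 0;0 -0.4 -0.049 0 0 0 0' 20
python3 - <<'E'
from h import *
p,d=eyes.snapshot("side");cv2.imwrite("pics/s3.png",cv2.resize(p[110:230,220:380],(800,600)))
E
```

```text
time: 4.25
tool_pos: [0.5052, -0.1939, 0.0845]
ee_rot: [165.4, 90.0, 172.4]
ft_force: [0.6, 1.3, 0.4]
opening: 0.009
```

View pics/s3.png

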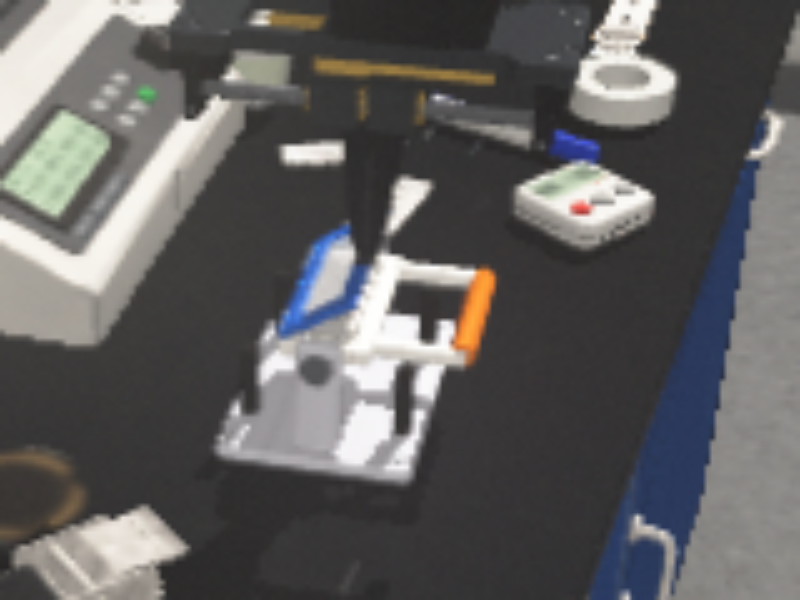

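The lid is about 33° from shut, with the fingertip just over its free edge at (370,265). I back off 5 mm toward the hinge and press down.

```bash
python3 -m jog '0 0 0 0.02 0 0 0;0 0.025 0.003 0.02 0 0 0;0 0.025 0.003 -0.01 0 0 0;0 0.025 0.003 -0.035 0 0 0;0 0.025 0.003 -0.055 0 0 0;0 0.025 0.003 -0.075 0 0 0;0 0.025 0.003 -0.09 0 0 0;0 0.025 0.003 -0.1 0 0 0;0 0.025 0.003 -0.105 0 0 0;0 0.025 0.003 -0.105 0 0 0' 20
python3 - <<'E'
from h import *
p,d=eyes.snapshot("side");cv2.imwrite("pics/s4.png",cv2.resize(p[110:230,220:380],(800,600)))
E
```

```text
time: 5.55
tool_pos: [0.511, -0.1932, 0.0635]
ee_rot: [12.1, 90.0, 19.1]
ft_force: [-0.2, 0.6, -0.3]
opening: 0.003
```

View pics/s4.png

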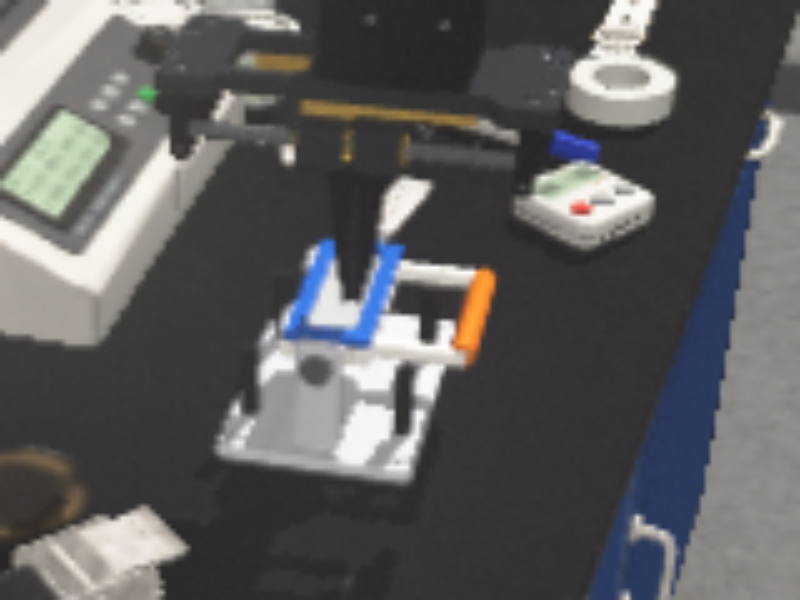

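The lid is nearly flat. I move 7 mm toward the free edge and press until force shows.

```bash
python3 -m jog '0 0 0 0.02 0 0 0;0 -0.035 -0.004 0.02 0 0 0;0 -0.035 -0.004 0 0 0 0;0 -0.035 -0.004 -0.006 0 0 0;0 -0.035 -0.004 -0.012 0 0 0;0 -0.035 -0.004 -0.012 0 0 0' 20
```

```text
time: 6.35
tool_pos: [0.5037, -0.1941, 0.0621]
ee_rot: [166.2, 89.9, 173.2]
ft_force: [-4.6, 0.6, 6.4]
opening: 0.006
```

```bash
python3 -m jog '0 0 0 -0.005 0 0 0;0 0 0 -0.005 0 0 0' 20
```

```text
time: 6.6
tool_pos: [0.5037, -0.1942, 0.0619]
ee_rot: [165.9, 89.9, 172.9]
ft_force: [-6.1, 2.1, 11.2]
opening: 0.006
```

11 N at z 0.062, exactly the shut height. Next I lift, open to 38 mm and move over the bar.

```bash
python3 -m jog '0 0 0 0.15 0 0 0;0 0 0 0.3 0 0 0;38 -0.15 -0.02 0.3 0 0 0;38 -0.246 -0.036 0.3 0 0 0;38 -0.246 -0.036 0.3 0 0 0;38 -0.246 -0.036 0.3 0 0 0' 20
python3 - <<'E'
from h import *
p,d=eyes.snapshot("side");cv2.imwrite("pics/s5.png",cv2.resize(p[110:230,220:380],(800,600)))
p,d=eyes.snapshot("wrist");cv2.imwrite("pics/w5.png",p)
E
```

```text
time: 7.35
tool_pos: [0.4553, -0.2013, 0.1203]
ee_rot: [-12.7, 90.0, -5.7]
ft_force: [-0.2, -0.1, 0.7]
opening: 0.359
```

View pics/s5.png

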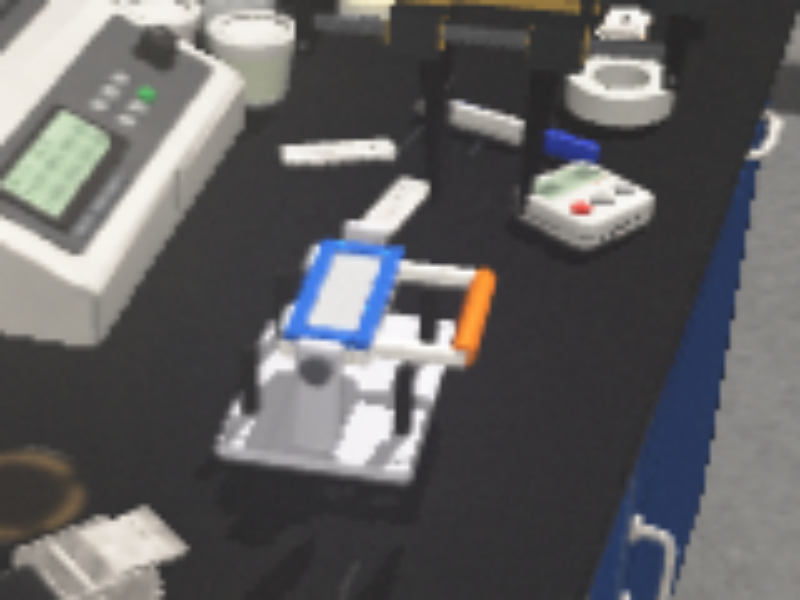

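View pics/w5.png

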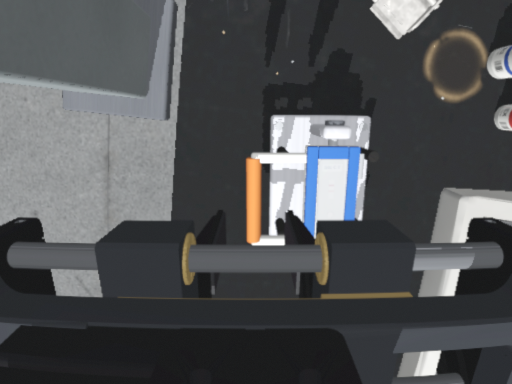

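The lid is flat shut, and the bar (column 254) is centred between the fingers (210–295). Down and grip.

```bash
python3 -m jog '36 0 0 -0.2 0 0 0;36 0 0 -0.32 0 0 0;36 0 0 -0.42 0 0 0;36 0 0 -0.42 0 0 0;10 0 0 -0.42 0 0 0;8 0 0 -0.42 0 0 0;8 0 0 -0.42 0 0 0;8 0 0 -0.42 0 0 0' 10
python3 - <<'E'
from h import *
p,d=eyes.snapshot("side");cv2.imwrite("pics/s6.png",cv2.resize(p[110:230,220:380],(800,600)))
E
```

```text
time: 8.45
tool_pos: [0.4543, -0.2017, 0.0371]
ee_rot: [-156.7, 89.9, -149.7]
ft_force: [-5.4, -0.7, 5.4]
opening: 0.121
```

View pics/s6.png

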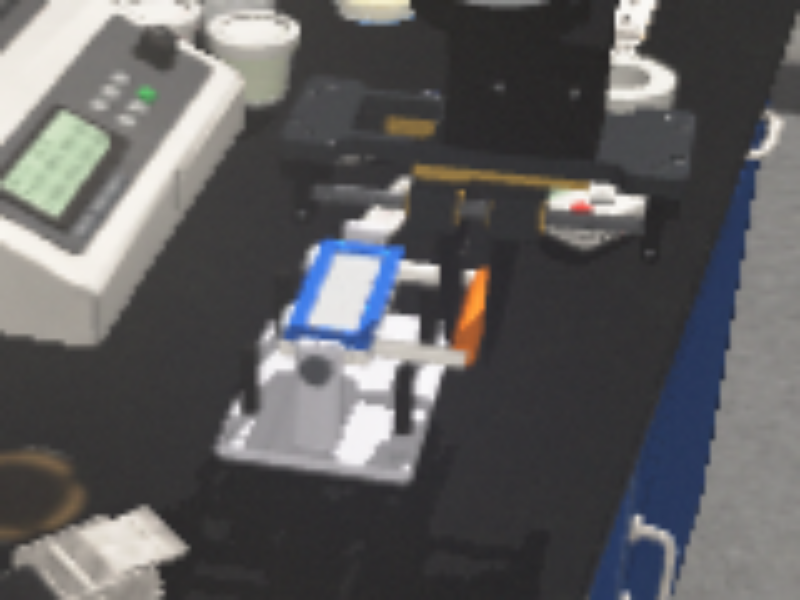

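The bar is gripped (opening about 11.5 mm). First I swing it 45°, following the 64 mm circle with the tool kept vertical.

```bash
python3 -m jog '8 0.003 0 0.042 0 0 0;8 0.011 0.001 0.083 0 0 0;8 0.024 0.003 0.122 0 0 0;8 0.043 0.005 0.16 0 0 0;8 0.066 0.008 0.195 0 0 0;8 0.093 0.011 0.226 0 0 0;8 0.093 0.011 0.226 0 0 0' 10
python3 - <<'E'
from h import *
print(r.read_state()["wrist_torque"])
p,d=eyes.snapshot("side");cv2.imwrite("pics/s7.png",cv2.resize(p[90:210,220:380],(800,600)))
E
```

```text
time: 9.38
tool_pos: [0.4701, -0.1998, 0.0834]
ee_rot: [177.5, 89.4, -175.5]
ft_force: [-18.4, -1.9, 14.7]
opening: 0.124
[-0.43288194  3.24302177  0.0174682 ]
```

View pics/s7.png

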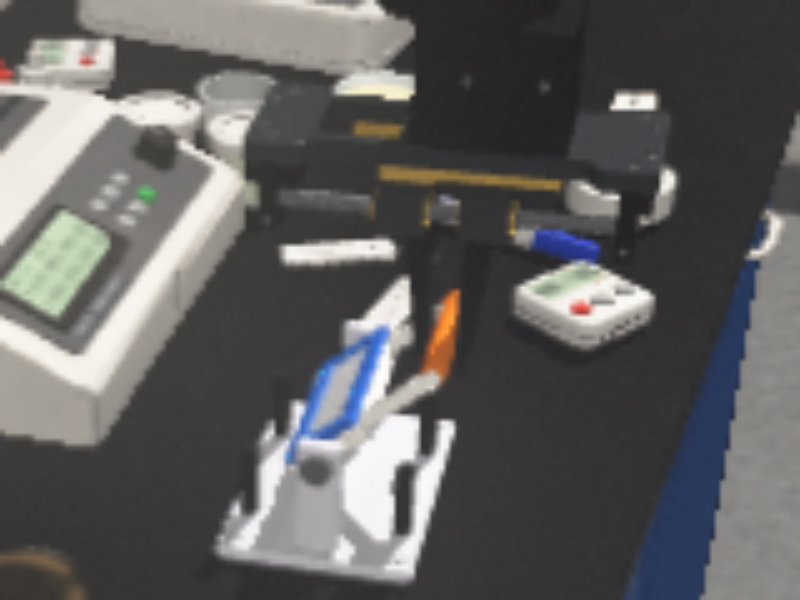

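Force on the tool is about 24 N, purely outward radial. The measured path matches a 45° chord rotated by about 3.6°, so the effective swivel is about 4 mm higher relative to my grip. I relieve that and carry on round the corrected circle.

```bash
python3 -m jog '8 -0.019 -0.003 0.01 0 0 0;8 -0.019 -0.003 0.01 0 0 0;8 -0.003 -0.001 0.027 0 0 0;8 0.015 0.001 0.043 0 0 0;8 0.037 0.004 0.061 0 0 0;8 0.06 0.007 0.076 0 0 0;8 0.06 0.007 0.076 0 0 0' 10
python3 - <<'E'
from h import *
print(r.read_state()["wrist_torque"])
p,d=eyes.snapshot("side");cv2.imwrite("pics/s8.png",cv2.resize(p[90:210,220:380],(800,600)))
E
```

```text
time: 10.3
tool_pos: [0.486, -0.1978, 0.0982]
ee_rot: [-66.6, 90.0, -59.5]
ft_force: [-4.4, -0.8, 7.2]
opening: 0.122
[-0.27893742  0.68217259 -0.0012281 ]
```

View pics/s8.png

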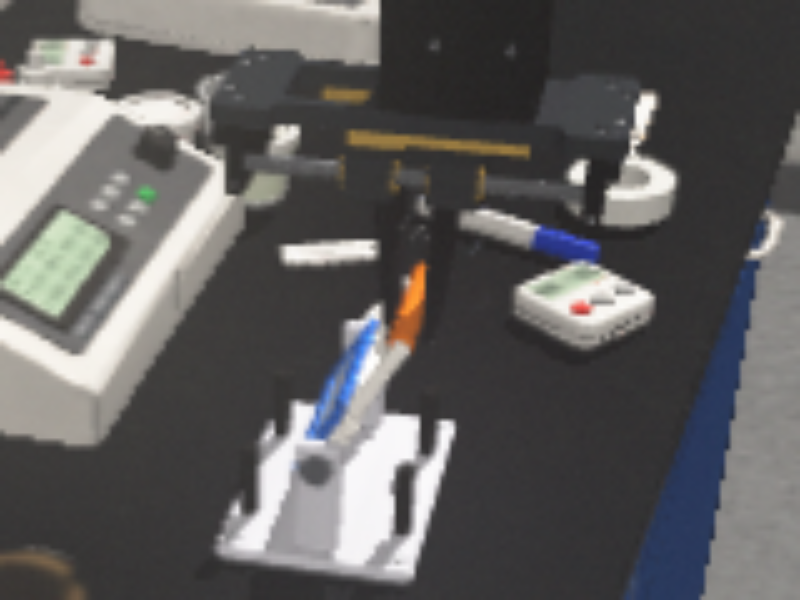

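```bash
python3 -m jog '8 0.022 0.003 0.018 0 0 0;8 0.047 0.006 0.027 0 0 0;8 0.074 0.009 0.036 0 0 0;8 0.101 0.012 0.041 0 0 0;8 0.128 0.016 0.044 0 0 0;8 0.156 0.019 0.046 0 0 0;8 0.184 0.022 0.044 0 0 0;8 0.211 0.026 0.041 0 0 0;8 0.238 0.029 0.036 0 0 0;8 0.265 0.032 0.027 0 0 0;8 0.265 0.032 0.027 0 0 0' 10
python3 - <<'E'
from h import *
p,d=eyes.snapshot("side");cv2.imwrite("pics/s9.png",cv2.resize(p[90:210,220:380],(800,600)))
E
```

```text
time: 11.72
tool_pos: [0.5389, -0.191, 0.1018]
ee_rot: [39.0, 90.0, 46.0]
ft_force: [-0.6, -0.2, 0.0]
opening: 0.124
```

View pics/s9.png

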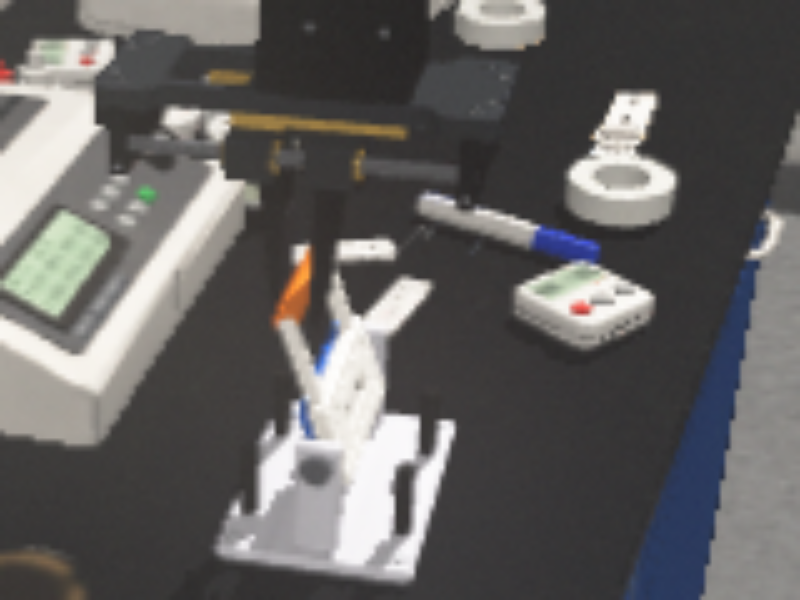

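Past the top with no load. Now I lower it on the far side.

```bash
python3 -m jog '8 0.05 0.006 -0.024 0 0 0;8 0.073 0.009 -0.039 0 0 0;8 0.096 0.012 -0.056 0 0 0;8 0.116 0.014 -0.075 0 0 0;8 0.135 0.016 -0.095 0 0 0;8 0.151 0.018 -0.117 0 0 0;8 0.166 0.02 -0.141 0 0 0;8 0.178 0.022 -0.166 0 0 0;8 0.19 0.023 -0.191 0 0 0;8 0.198 0.024 -0.218 0 0 0;8 0.204 0.025 -0.245 0 0 0;8 0.204 0.025 -0.245 0 0 0' 10
python3 - <<'E'
from h import *
p,d=eyes.snapshot("side");cv2.imwrite("pics/s10.png",cv2.resize(p[90:210,220:380],(800,600)))
E
```

```text
time: 13.28
tool_pos: [0.5796, -0.1863, 0.0527]
ee_rot: [-12.5, 89.9, -5.5]
ft_force: [1.3, -1.5, -0.2]
opening: 0.12
```

View pics/s10.png

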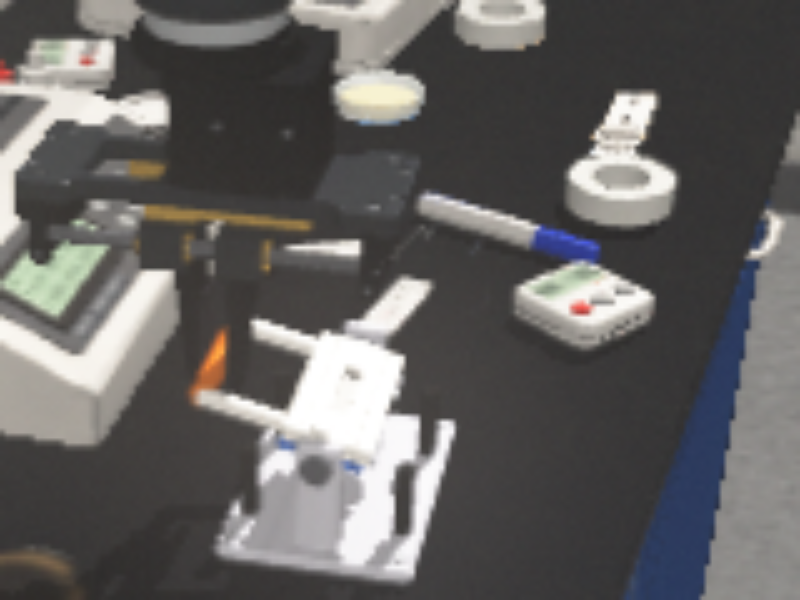

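Almost over, with the lid underneath. Now down gently to the stop.

```bash
python3 -m jog '8 0.003 0 -0.025 0 0 0;8 0.005 0 -0.045 0 0 0;8 0.005 0 -0.055 0 0 0;8 0.005 0 -0.062 0 0 0;8 0.005 0 -0.062 0 0 0' 10
```

```text
time: 13.95
tool_pos: [0.5812, -0.1861, 0.0409]
ee_rot: [-7.3, 89.9, -0.3]
ft_force: [5.8, 0.6, -0.4]
opening: 0.124
```

```bash
python3 -m jog '8 0 0 -0.012 0 0 0;8 0 0 -0.02 0 0 0;8 0 0 -0.02 0 0 0' 10
python3 - <<'E'
from h import *
p,d=eyes.snapshot("side");cv2.imwrite("pics/s11.png",cv2.resize(p[90:210,220:380],(800,600)))
E
```

```text
time: 14.32
tool_pos: [0.5813, -0.1862, 0.037]
ee_rot: [-9.5, 89.8, -2.5]
ft_force: [6.2, 1.3, -0.1]
opening: 0.124
```

View pics/s11.png

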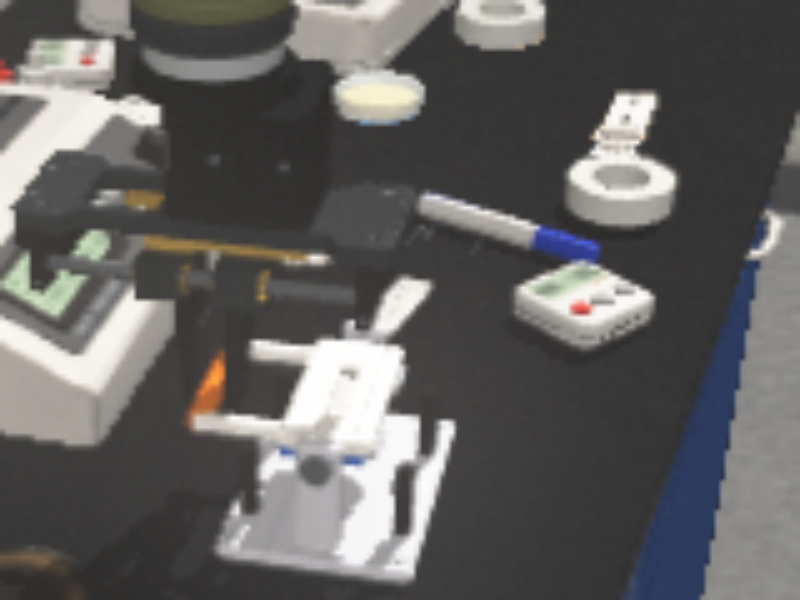

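```bash
python3 -m jog '8 -0.004 0 -0.008 0 0 0;8 -0.006 0 -0.015 0 0 0;8 -0.006 0 -0.02 0 0 0;8 -0.006 0 -0.02 0 0 0' 10
```

```text
time: 14.88
tool_pos: [0.5814, -0.1864, 0.0362]
ee_rot: [-13.0, 89.7, -6.0]
ft_force: [0.8, 3.9, 13.3]
opening: 0.124
```

13 N upward at z 0.036: it rests on the stop. I release and withdraw straight up.

```bash
python3 -m jog '8 0 0 0.012 0 0 0;36 0 0 0.012 0 0 0;36 0 0 0.012 0 0 0;36 0 0 0.012 0 0 0;36 0 0 0.012 0 0 0;36 0 0 0.1 0 0 0;36 0 0 0.25 0 0 0;36 0 0 0.5 0 0 0;36 0 0 0.8 0 0 0;36 -0.3 -0.6 0.9 0 0 0;36 -0.5 -0.95 0.9 0 0 0;36 -0.5 -0.95 0.9 0 0 0' 10
python3 - <<'E'
from h import *
p,d=eyes.snapshot("side");cv2.imwrite("pics/s12.png",cv2.resize(p[110:230,220:380],(800,600)))
p,d=eyes.snapshot("top");cv2.imwrite("pics/t12.png",cv2.resize(p[150:260,260:400],(763,600)))
E
```

```text
time: 16.38
tool_pos: [0.4917, -0.3529, 0.213]
ee_rot: [-48.0, 89.8, -41.0]
ft_force: [0.9, -1.0, -0.4]
opening: 0.383
```

View pics/s12.png

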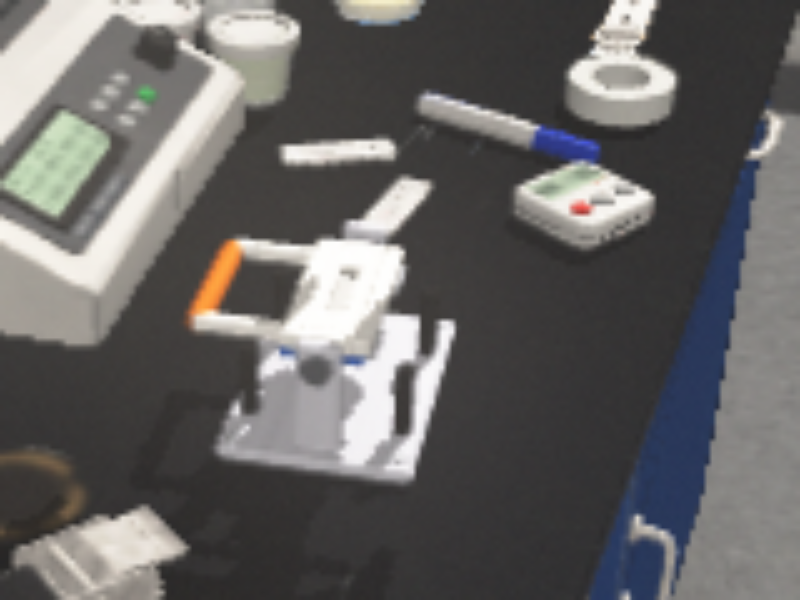

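View pics/t12.png

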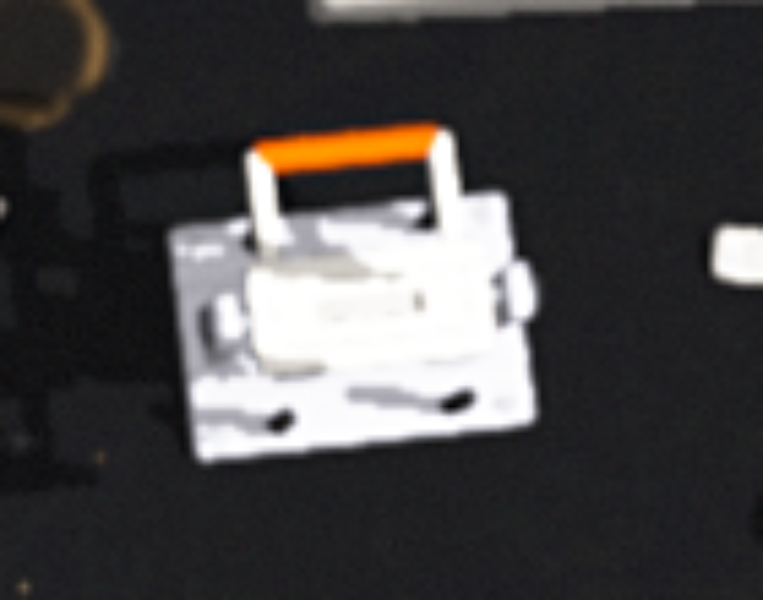

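The holder lies over on the far side with the bar at side crop (215,283). The lid's blue shows just under the shell at (290,352) and (355,360). I check bar height, shell level and lid gap numerically.

```bash
python3 - <<'E'
from h import *
sw=np.array([.518,-.1935,.055]);yaw=np.radians(6.8);ex=np.array([np.cos(yaw),np.sin(yaw),0]);ey=np.array([-ex[1],ex[0],0])
def loc(P): P=P-sw; return np.c_[P@ex,P@ey,P[:,2]+.055]
U={}
for n in("side","top"):
    p,d=eyes.snapshot(n);cp=eyes.camera_params(n)
    hsv=cv2.cvtColor(p,cv2.COLOR_BGR2HSV)
    for nm,lo,hi in(("orange",(5,150,120),(20,255,255)),("blue",(98,90,40),(130,255,255)),("white",(0,0,120),(180,60,255))):
        px=np.argwhere(cv2.inRange(hsv,lo,hi)&((d>0)*255).astype(np.uint8))
        L=loc(np.array([at_depth(cp,(u,v),d[v,u]) for v,u in px]))
        k=(abs(L[:,0])<.09)&(abs(L[:,1])<.06)&(L[:,2]>.03)
        if nm=="white": k&=(L[:,2]>.05)&(abs(L[:,0])<.02)&(abs(L[:,1])<.04)
        L=L[k];px=px[k]
        if len(L)==0: print(n,nm,0);continue
        print(n,nm,len(L),np.percentile(L,[3,50,97],axis=0).round(4).tolist())
        if nm=="white":
            A=np.c_[L[:,:2],np.ones(len(L))];print(" plane slope x,y, z0",np.linalg.lstsq(A,L[:,2],rcond=None)[0].round(4))
        if nm=="blue" :
            for q,l in zip(px,L): print("  ",q[::-1],l.round(4))
print(r.read_state()["time"])
E
```

```text
side orange 64 [[0.0584, -0.0303, 0.0559], [0.0629, 0.0013, 0.0608], [0.0682, 0.0301, 0.0633]]
side blue 6 [[-0.0152, 0.042, 0.0496], [-0.0116, 0.0434, 0.0514], [0.0203, 0.0456, 0.053]]
   [276 180] [0.0207 0.0436 0.0513]
   [277 180] [0.0183 0.0434 0.0515]
   [290 181] [-0.0129  0.0428  0.0531]
   [289 182] [-0.0104  0.0418  0.0493]
   [290 182] [-0.0135  0.046   0.0524]
   [291 182] [-0.0155  0.0434  0.0511]
side white 287 [[-0.0188, -0.0372, 0.0586], [0.0008, 0.0006, 0.0629], [0.019, 0.0381, 0.0647]]
 plane slope x,y, z0 [-0.0077  0.0055  0.0626]
top orange 165 [[0.061, -0.0318, 0.0538], [0.0654, 0.0005, 0.0587], [0.0716, 0.0309, 0.0618]]
top blue 0
top white 720 [[-0.0191, -0.0374, 0.0549], [-0.0001, 0.0001, 0.0605], [0.0189, 0.0375, 0.0633]]
 plane slope x,y, z0 [0.0086 0.0027 0.0601]
16.575
```

The shell is level (slope under 0.01) and the bar is at about 55 mm. The lid's edge is at z 0.051 at both the free-edge side (x +0.02) and the hinge side (x −0.013), so it is still shut. Handing in.

```bash
python3 -c "
from rig import r
print(r.read_state()['time'],r.sign_off())"
```

```text
the job is handed in; nothing more can be done
16.575 None
```

The lid is shut and the holder lies upside down on the far side of the stand, let go. I handed the job in at 16.6 s.

- **Lid:** I pushed its back over with closed fingers and pressed near the free edge with about 11 N, at the expected shut height of 62 mm.
- **Swing:** I gripped the orange bar at 10 N, carried it over its arc to the far stop, felt 13 N upward there, let go and withdrew.
- **Last checks:** After the release the shell is level and the bar is at about 55 mm on the far side. The lid's edge is at 51 mm on both the hinge side and the free-edge side, so it had not dropped open.
- **Cassette:** I saw nothing fallen on the base or the table. I did not measure the cassette itself after the turn; that it is still inside rests on the lid being shut.
- **Disagreement:** At about 45° of the swing there was a radial load of about 24 N, because the path was about 4 mm off my circle. I corrected it and the load fell to about 8 N, then to near zero past the top. It stayed below the 40 N limit at every reading.

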